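# Let one big tin out of the lever-gate tin rack

### The arm

A 7-joint arm with a two-finger parallel gripper is mounted at the origin on a cart in front of the work surface, level with it; the furniture and walls round the work are solid. World frame = base frame: x ahead of the robot, y to its left, z up, the work surface at z = 0. Lengths are in mm, angles in rad, forces in N, time in s.
With the tool pointing down it reaches from about 400 to 875 mm from the base axis. Payload 4.4 kg.
Tool frame: the origin (TCP) lies between the finger pads; the fingertips stand 22 mm ahead of it and the grasp point (between the pads) lies 3 mm ahead of it; z points along the fingers, y is the line along which they close (so a half turn about z gives the same grasp; the last joint's range is limited). The gripper opens to 85 mm and grips with 20 to 120 N. Pads are 22 mm wide; open, the fingers measure 114 mm over their backs; the gripper's body (76 mm by 85 mm) begins 54 mm behind the grasp point. The pads swing forward as they close: fully open they stand 13 mm farther back than shut.
Start: joints at [-1.29, 0.628, 0.038, 1.517, -0.027, 0.996, -0.02], TCP at [220.906, 611.325, 253.313] pointing down, gripper open.
Joint ranges: [-3.06, 3.06], [-0.37, 2.12], [-1.25, 1.32], [0.18, 2.47], [-1.1, 4.24], [0.23, 1.98], [-2.94, 2.94]. Speed limits (rad/s): [2.57, 2.57, 3.14, 3.14, 3.14, 3.14, 3.14].

### API

Orientations are given as [roll, pitch, yaw] about the fixed x, y, z axes, in that order (R = Rz(yaw) Ry(pitch) Rx(roll)).
In Python, from cell import ctrl gives the robot as it stands.
- The arm moves only by the tool step_arm, never from a script. Its argument "plan" is a list of rows, each an object of numbers: "dx", "dy", "dz": the shift along the tool's x, y, z scaled (see below); "ax", "ay", "az": the turn, a rotation vector about the tool's x, y, z scaled (see below); "gripper": the opening, from 0 (shut) to 1 (fully open). A call has 1 to 20 rows; each row shifts and turns the commanded pose from where the row before left it, along the tool's axes as they then stand; what a row does not reach is not made up. The controller multiplies each number of a shift by 0.3 m and each number of a turn by 90 degrees. A row lasts 1/8 s, in which the tool goes at most 62.5 mm and 10.7 degrees, less where a joint would pass 70% of its speed; a pose out of reach is approached as far as the arm can. A call with a number of a shift or a turn outside -1 to 1 is refused whole. A call with a gripper value outside its range is refused whole. The fingers move at their own pace and stop on an object; the grip force is fixed at half the most. Time passes only in rows, so rows that do not move let the fingers close. It gives the time, the measured TCP pose, the force, the opening and the grip force at its end, in the units of the state.
- ctrl.read_state(): the state, without advancing time (a new reading comes with each control period).
- ctrl.get_image(name): name is "scene" or "top" or "wrist"; returns a dict with "color" (400x640x3 uint8, red, green, blue), "range_z" (400x640 float32, mm along the optical axis (not along the pixel's ray), 0 where there is no reading), "fx", "fy", "cx", "cy" (pixels), "T" (4x4, takes a point from camera to world coordinates); the wrist camera has in their place "T_tool_cam" (4x4, takes a point from camera to tool coordinates, whose origin is the TCP and whose axes are the flange's). Camera axes: x right, y down, z forward; pixel columns grow to the right and rows downward; lengths in mm; the calibration is good to about 2 mm. A picture is of the moment at which its call begins: read the wrist's pose just before it.
- ctrl.finish_job(): hands the job in; it is judged then, once.
The state is a dict: "clock": time; "qpos": joint angles; "qd": joint speeds; "tau": joint torques, N m; "eef_pos": TCP position; "tool_rot": TCP orientation; "force": force on the tool from outside, world axes, zero at the start; "torque": the same for the moment, N m; "width": finger opening in mm; "gripper_force": force on a finger pad.
Only numpy, scipy, OpenCV 4.12 (cv2) and the standard library are available. Lean on these libraries where they do the work, as an engineer would, in place of code of your own. Each camera call takes 0.05 s, during which the arm holds its last target. There are 200 camera calls.

### The job

Let one tin out of the rack that holds the big tins: push the finger tab at the side of its rocking lever all the way down, so that the gate at the lever's other end lifts, and keep it down until the lowest tin has rolled out against the stop at the low end of the rack; then let the lever come right back up, so that the next tin rolls up to the gate and is held there. Use only the lever: do not touch or lift any tin, and leave the rack of small tins and the other things alone.

Things in the scene. Friction and masses are not known exactly. Their poses are not given: they have to be found in the camera images.
- big_rack: Fixed bright steel wire rack for big tins, 330 mm long (x), 146 mm wide (y) without its tab, 132 mm high with tins. Origin: centre of its footprint on the worktop; x points uphill, away from its outlet, z up. Its chute slopes down at 0.14 rad towards -x, to a turned-up wire stop. Three tins lie across it (axes along y), touching; the lowest leans on the gate.
- big_tray (a point): Where the axis of a let-out tin comes to lie, against the stop at the outlet: x = -128, z = 60 mm of the big rack. This bay holds one tin and is empty at the start. Rack axes.
- big_gate (a point): Axis of a tin held at the gate: x = -42, z = 72 mm of the big rack. Rack axes.
- big_lever (a joint): Rocking lever of the big rack, a wire frame on two side posts, rad: 0 at rest (gate down, tab up), grows as the tab is pressed, stop at 0.74. From about 0.64 the gate lets the lowest tin roll out (under 1 s), while a cross rod behind it comes down and holds the next: one full press, one tin. Pressing the tab takes up to about 10 N on the way, 5 N to hold; a spring lifts it again.
- big_tab (a point): Middle of the top face of the big rack's finger tab: black ribbed plate, 46 mm wide (y), 40 long, on the lever's rear arm at the rack's -y side, facing the robot. At rest at (20, -91, 148) mm of the rack, tilted up to the rear by 0.50 rad; at lever 0.70 at (34, -91, 94), tilted down by 0.20. Nothing is under it. Tin ends are 36 mm beside its middle, their tops up to 131 mm high. Axes of the lever.
- small_lever (a joint): The same lever on the rack of small tins, rad: 0 at rest; to be left alone.
- small_tab (a point): Middle of the top face of the small rack's finger tab, 42 by 36 mm, about 116 mm up; to be left alone.
- small_rack: Fixed rack of the same make for small tins, 238 mm long (x), 108 mm wide (y) without its tab; origin and axes as for the big rack, its tab at its -y side too, 70 mm from its middle plane. The racks stand end to end, outlets to the robot's left; either may be the left one.
- big_tin_a_mid (a point): Centre of the lowest big tin at the start: steel tin 75 mm across, 110 mm long, about 0.48 kg, printed sides, lying with its axis along the y of its rack, loose.
- big_tin_b_mid (a point): Centre of the middle big tin at the start: steel tin 75 mm across, 110 mm long, about 0.48 kg, printed sides, lying with its axis along the y of its rack, loose.
- big_tin_c_mid (a point): Centre of the uppermost big tin at the start: steel tin 75 mm across, 110 mm long, about 0.48 kg, printed sides, lying with its axis along the y of its rack, loose.
- small_tin_a_mid (a point): Centre of the lowest small tin at the start: steel tin 53 mm across, 72 mm long, about 0.16 kg, plain paper sleeve, lying with its axis along the y of its rack, loose.
- small_tin_b_mid (a point): Centre of the middle small tin at the start: steel tin 53 mm across, 72 mm long, about 0.16 kg, plain paper sleeve, lying with its axis along the y of its rack, loose.
- small_tin_c_mid (a point): Centre of the uppermost small tin at the start: steel tin 53 mm across, 72 mm long, about 0.16 kg, plain paper sleeve, lying with its axis along the y of its rack, loose.
- pepper_mill: Turned wooden pepper mill, 58 mm across, 170 mm tall, loose, standing on the worktop; origin at the centre of its underside. A bystander.
- tomato: Tomato, 69 mm across, loose, standing on the worktop; origin at the centre of its underside. A bystander.
- onion: Red onion, 66 mm across, loose, standing on the worktop; origin at the centre of its underside. A bystander.
- garlic: Garlic bulb, 46 mm across, loose, standing on the worktop; origin at the centre of its underside. A bystander.

How it is judged:
By the outcome, as a careful person would: the job done as asked, in the order asked, and still so for the second after the job is handed in, with the robot touching nothing.
It also fails if it takes over 34 s, if anything falls off the work surface, if the arm or the gripper's body presses on something with over 40 N, if the wrist force passes 120 N, or if a joint passes its speed limit or range.

## Working session

There is one attempt and no reset: what is moved stays moved. The work goes in short steps, Python scripts to look and compute and a tool call to move; the robot and the scene stay as the last step left them, time stands still between calls to the robot, and variables do not carry over. Pictures are saved under pics/ and viewed, at most 10 in all, crops included, and the job is handed in when it is done.

Besides the shell and the picture viewer there is one more tool, called after "Emit:" by a JSON object that holds its "fn" and its "kwargs", one argument or row to a line. step_arm: Moves the arm, as the interface text tells. Shifts and turns lie within -1 to 1; 1 stands for 0.3 m of shift or 90 degrees of turn. Its arguments: {"type":"object","properties":{"plan":{"type":"array"}},"required":["plan"]}

```bash
mkdir -p pics; python3 - <<'E'
from cell import ctrl
import cv2,numpy as np
s=ctrl.read_state();print(s['clock'],s['eef_pos'],s['tool_rot'],s['width'])
for n in("scene","top"):
    d=ctrl.get_image(n);cv2.imwrite(f'pics/{n}1.png',d['color'][:,:,::-1]);np.savez(f'pics/{n}1.npz',**d)
    print(n,d['T'].round(2).tolist(),d['fx'])
E
```

```text
0.0 [220.67595249 610.75548468 252.3808594 ] [-3.13965520e+00  2.17575177e-06  2.79485437e+00] 85.1090884371385
scene [[0.57, -0.62, 0.54, -46.31], [-0.82, -0.43, 0.37, -419.29], [0.0, -0.65, -0.76, 909.84], [0.0, 0.0, 0.0, 1.0]] 380.81751083628745
top [[-0.15, -0.83, 0.53, -332.44], [-0.99, 0.12, -0.09, 126.08], [0.01, -0.54, -0.84, 1468.99], [0.0, 0.0, 0.0, 1.0]] 509.045040463168
```

View pics/scene1.png

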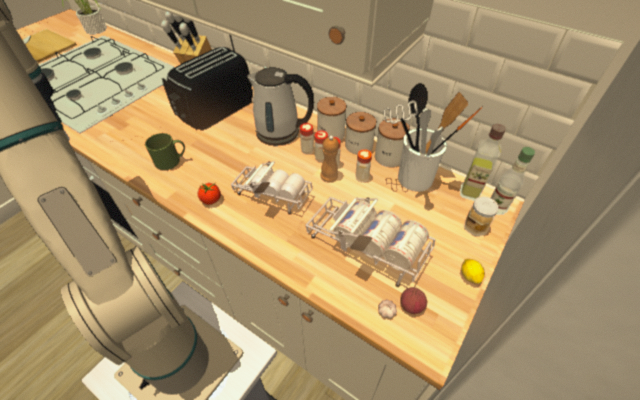

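View pics/top1.png

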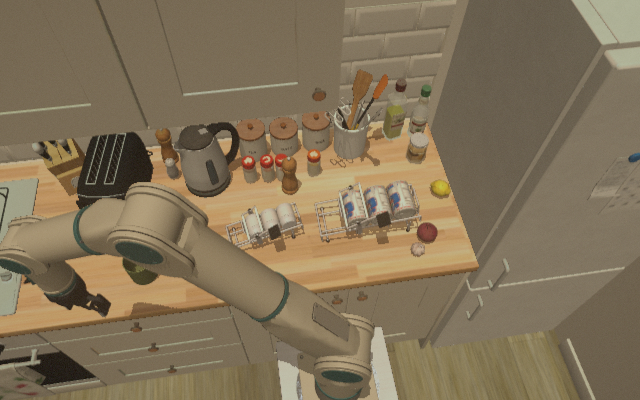

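The big rack is the right-hand one. Its tab is near (382,220) in the top view, and the small rack's tab is near (278,231). Next I measure the big tab and the rack's direction.

```bash
cat > h.py <<'E'
import cv2,numpy as np
def load(n): return dict(np.load(f'pics/{n}.npz'))
def ray(d,u,v):
    r=d['T'][:3,:3]@np.array([(u-d['cx'])/d['fx'],(v-d['cy'])/d['fy'],1]);return d['T'][:3,3],r
def onz(d,u,v,z):
    o,r=ray(d,u,v);return o+r*(z-o[2])/r[2]
def dep(d,u,v):
    o,r=ray(d,u,v);return o+r*d['range_z'][int(round(v)),int(round(u))]
def blobs(d,box,th=50,mn=15):
    x0,y0,x1,y1=box;m=(d['color'][y0:y1,x0:x1].max(2)<th).astype(np.uint8)
    n,l,st,c=cv2.connectedComponentsWithStats(m)
    return [(st[i,4],c[i]+[x0,y0],st[i,:4]) for i in range(1,n) if st[i,4]>mn]
E
python3 - <<'E'
from h import *
for n,b in(('top1',(310,180,440,260)),('scene1',(300,190,450,300))):
    d=load(n)
    for a,c,s in blobs(d,b): print(n,a,c.round(1),s,'z148:',onz(d,*c,148).round(),'depth',dep(d,*c).round())
    x0,y0,x1,y1=b
    cv2.imwrite(f'pics/{n}c.png',cv2.resize(d['color'][y0:y1,x0:x1,::-1],None,fx=5,fy=5,interpolation=cv2.INTER_CUBIC))
a=cv2.imread('pics/top1c.png');b=cv2.imread('pics/scene1c.png')
w=800;f=lambda i:cv2.resize(i,(410,300))
cv2.imwrite('pics/both.png',np.hstack([cv2.resize(a,(400,246)),cv2.resize(b,(400,246))]))
# tin tops from depth: points above 60mm in rack area
d=load('top1');P=[]
for v in range(175,250):
    for u in range(315,425):
        p=dep(d,u,v)
        if 100<p[2]<160:P.append(p)
P=np.array(P,np.float32);print(len(P),P.min(0),P.max(0),cv2.minAreaRect(P[:,:2]))
E
```

```text
Traceback (most recent call last):
cv2.error: OpenCV(4.12.0) /io/opencv/modules/imgproc/src/convhull.cpp:143: error: (-215:Assertion failed) total >= 0 && (depth == CV_32F || depth == CV_32S) in function 'convexHull'
```

View pics/both.png

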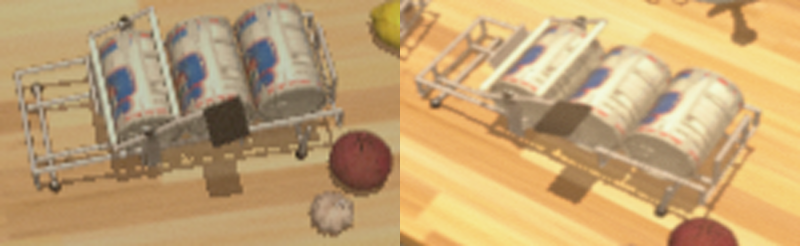

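The crop shows the black tab at about (383,219) in the top view and (361,243) in the scene view. The threshold was too low, so I'll raise it and triangulate.

```bash
python3 - <<'E'
from h import *
C={}
for n,b in(('top1',(372,205,396,230)),('scene1',(348,232,378,252))):
    d=load(n)
    x0,y0,x1,y1=b
    for a,c,s in blobs(d,b,85): 
        print(n,a,c.round(1),s,'z148:',onz(d,*c,148).round(),'depth',dep(d,*c).round());
        if a>C.get(n,(0,))[0]: C[n]=(a,c)
# triangulate
A=np.zeros((3,3));B=np.zeros(3)
for n,(a,c) in C.items():
    o,r=ray(load(n),*c);r=r/np.linalg.norm(r);M=np.eye(3)-np.outer(r,r);A+=M;B+=M@o
print('tri',np.linalg.solve(A,B).round(1))
d=load('top1');P=[]
for v in range(175,250):
    for u in range(315,425):
        p=dep(d,u,v)
        if 20<p[2]<200:P.append(p)
P=np.array(P,np.float32);print(len(P))
for lo in(25,100):
    Q=P[(P[:,2]>lo)]
    print(lo,len(Q),Q.min(0),Q.max(0),cv2.minAreaRect(np.ascontiguousarray(Q[:,:2])))
# rack direction from front rail ends (top crop px) : low rail
f=lambda x,y:(310+x/400*130,180+y/246*80)
for nm,x,y,z in(('foot L',52,185,6),('foot R',301,152,6),('post',150,132,100),('backpost',124,24,100)):
    print(nm,onz(d,*f(x,y),z).round(),dep(d,*f(x,y)).round())
E
```

```text
top1 152 [383.2 219.3] [ 4  7 15 16] z148: [ 426. -209.  148.] depth [ 426. -209.  149.]
tri [-406.   158.6 1597.1]
3442
25 3386 [ 365.31958  -365.96457    25.103163] [597.9314   -20.551146 161.47342 ] ((484.1578369140625, -191.95809936523438), (350.4781799316406, 220.77792358398438), 86.57756042480469)
100 2052 [ 405.6477  -345.95227  100.08916] [597.9314  -90.82056 161.47342] ((496.7972412109375, -216.72923278808594), (258.67156982421875, 184.742431640625), 83.54605865478516)
foot L [457. -44.   6.] [457. -44.   6.]
foot R [ 458. -317.    6.] [ 452. -314.   17.]
post [ 452. -142.  100.] [ 450. -141.  104.]
backpost [ 588. -141.  100.] [ 583. -140.  108.]
```

The tab top is at (426, -209, 149), which matches the expected height of 148. The rack's x axis points along world -y. I'll press straight down near (424, -218) with the fingers shut and their closing line along world y.

Emit:
{"fn": "step_arm", "kwargs": {
  "plan": [
    {"az": -0.11, "gripper": 0},
    {"az": -0.111, "gripper": 0},
    {"dx": -0.087, "dy": -0.13, "gripper": 0},
    {"dx": -0.087, "dy": -0.13, "gripper": 0},
    {"dx": -0.087, "dy": -0.13, "gripper": 0},
    {"dx": -0.087, "dy": -0.13, "gripper": 0},
    {"dx": -0.087, "dy": -0.13, "gripper": 0},
    {"dx": -0.087, "dy": -0.13, "gripper": 0},
    {"dx": -0.087, "dy": -0.13, "gripper": 0},
    {"dx": -0.087, "dy": -0.13, "gripper": 0},
    {"dy": -0.17, "gripper": 0},
    {"dy": -0.17, "gripper": 0},
    {"dy": -0.17, "gripper": 0},
    {"dy": -0.17, "gripper": 0},
    {"dy": -0.17, "gripper": 0},
    {"dy": -0.17, "gripper": 0},
    {"dy": -0.17, "gripper": 0},
    {"dy": -0.17, "gripper": 0},
    {"dy": -0.17, "gripper": 0},
    {"dy": -0.17, "gripper": 0}
  ]
}}

```text
invalid input
```

Emit:
{"fn": "step_arm", "kwargs": {
  "plan": [
    {"dx": 0, "dy": 0, "dz": 0, "ax": 0, "ay": 0, "az": -0.11, "gripper": 0},
    {"dx": 0, "dy": 0, "dz": 0, "ax": 0, "ay": 0, "az": -0.11, "gripper": 0},
    {"dx": -0.087, "dy": -0.13, "dz": 0, "ax": 0, "ay": 0, "az": 0, "gripper": 0},
    {"dx": -0.087, "dy": -0.13, "dz": 0, "ax": 0, "ay": 0, "az": 0, "gripper": 0},
    {"dx": -0.087, "dy": -0.13, "dz": 0, "ax": 0, "ay": 0, "az": 0, "gripper": 0},
    {"dx": -0.087, "dy": -0.13, "dz": 0, "ax": 0, "ay": 0, "az": 0, "gripper": 0},
    {"dx": -0.087, "dy": -0.13, "dz": 0, "ax": 0, "ay": 0, "az": 0, "gripper": 0},
    {"dx": -0.087, "dy": -0.13, "dz": 0, "ax": 0, "ay": 0, "az": 0, "gripper": 0},
    {"dx": -0.087, "dy": -0.13, "dz": 0, "ax": 0, "ay": 0, "az": 0, "gripper": 0},
    {"dx": -0.087, "dy": -0.13, "dz": 0, "ax": 0, "ay": 0, "az": 0, "gripper": 0}
  ]
}}

```text
clock: 1.35
eef_pos: [429.9, 297.6, 253.1]
tool_rot: [-3.141, -0.0, 3.14]
force: [1.6, 0.8, -0.6]
width: -0.2
gripper_force: 0.0
```

Emit:
{"fn": "step_arm", "kwargs": {
  "plan": [
    {"dx": 0, "dy": -0.172, "dz": 0, "ax": 0, "ay": 0, "az": 0, "gripper": 0},
    {"dx": 0, "dy": -0.172, "dz": 0, "ax": 0, "ay": 0, "az": 0, "gripper": 0},
    {"dx": 0, "dy": -0.172, "dz": 0, "ax": 0, "ay": 0, "az": 0, "gripper": 0},
    {"dx": 0, "dy": -0.172, "dz": 0, "ax": 0, "ay": 0, "az": 0, "gripper": 0},
    {"dx": 0, "dy": -0.172, "dz": 0, "ax": 0, "ay": 0, "az": 0, "gripper": 0},
    {"dx": 0, "dy": -0.172, "dz": 0, "ax": 0, "ay": 0, "az": 0, "gripper": 0},
    {"dx": 0, "dy": -0.172, "dz": 0, "ax": 0, "ay": 0, "az": 0, "gripper": 0},
    {"dx": 0, "dy": -0.172, "dz": 0, "ax": 0, "ay": 0, "az": 0, "gripper": 0},
    {"dx": 0, "dy": -0.172, "dz": 0, "ax": 0, "ay": 0, "az": 0, "gripper": 0},
    {"dx": 0.02, "dy": -0.172, "dz": 0, "ax": 0, "ay": 0, "az": 0, "gripper": 0},
    {"dx": 0, "dy": 0, "dz": 0, "ax": 0, "ay": 0, "az": 0, "gripper": 0}
  ]
}}

```text
clock: 2.72
eef_pos: [421.3, -221.4, 253.0]
tool_rot: [-3.14, -0.001, 3.132]
force: [0.8, 0.0, -0.1]
width: -0.1
gripper_force: 0.0
```

```bash
python3 - <<'E'
from cell import ctrl
import cv2,numpy as np
d=ctrl.get_image("wrist");cv2.imwrite('pics/w1.png',d['color'][:,:,::-1]);print(d['T_tool_cam'].round(2).tolist())
E
```

```text
[[0.0, -0.96, -0.26, 66.28], [1.0, 0.0, -0.0, -0.58], [0.0, -0.26, 0.96, -120.92], [0.0, 0.0, 0.0, 1.0]]
```

View pics/w1.png

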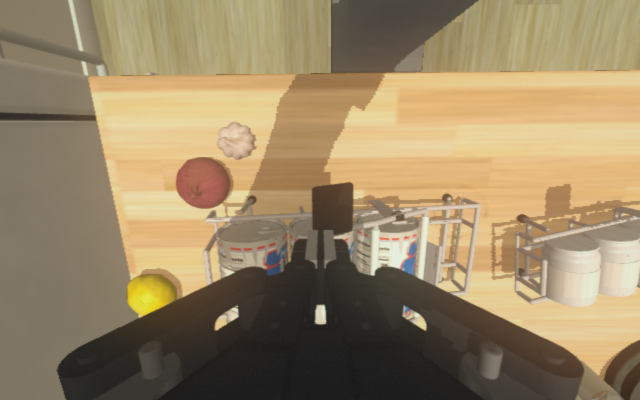

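The wrist view shows the tab at about (333,206) just ahead of the shut fingertips, with the garlic and onion well clear. I'll check its position from this view.

```bash
python3 - <<'E'
from cell import ctrl
import numpy as np
from scipy.spatial.transform import Rotation as R
from h import *
s=ctrl.read_state();d=ctrl.get_image("wrist")
T=np.eye(4);T[:3,:3]=R.from_euler('xyz',s['tool_rot']).as_matrix();T[:3,3]=s['eef_pos']
d['T']=T@d['T_tool_cam']
for c in((333,206),(314,187),(353,184),(352,228),(314,230)):print(onz(d,*c,148).round(),dep(d,*c).round())
print(s['eef_pos'],s['clock'])
E
```

```text
[ 425. -208.  148.] [ 425. -208.  149.]
[ 408. -224.  148.] [ 407. -224.  155.]
[ 406. -192.  148.] [ 439. -174.    1.]
[ 445. -192.  148.] [ 451. -190.  133.]
[ 447. -225.  148.] [ 411. -222.  236.]
[ 421.8443134  -218.58454875  252.95371621] 2.775
```

Confirmed: the tab is at (425, -208, 149). I'll press down now.

Emit:
{"fn": "step_arm", "kwargs": {
  "plan": [
    {"dx": 0, "dy": 0, "dz": 0.08, "ax": 0, "ay": 0, "az": 0, "gripper": 0},
    {"dx": 0, "dy": 0, "dz": 0.08, "ax": 0, "ay": 0, "az": 0, "gripper": 0},
    {"dx": 0, "dy": 0, "dz": 0.05, "ax": 0, "ay": 0, "az": 0, "gripper": 0},
    {"dx": 0, "dy": 0, "dz": 0.04, "ax": 0, "ay": 0, "az": 0, "gripper": 0},
    {"dx": 0, "dy": 0, "dz": 0.04, "ax": 0, "ay": 0, "az": 0, "gripper": 0},
    {"dx": 0, "dy": 0, "dz": 0.04, "ax": 0, "ay": 0, "az": 0, "gripper": 0},
    {"dx": 0, "dy": 0, "dz": 0.04, "ax": 0, "ay": 0, "az": 0, "gripper": 0},
    {"dx": 0, "dy": 0, "dz": 0.04, "ax": 0, "ay": 0, "az": 0, "gripper": 0},
    {"dx": 0, "dy": 0, "dz": 0.04, "ax": 0, "ay": 0, "az": 0, "gripper": 0},
    {"dx": 0, "dy": 0, "dz": 0, "ax": 0, "ay": 0, "az": 0, "gripper": 0},
    {"dx": 0, "dy": 0, "dz": 0, "ax": 0, "ay": 0, "az": 0, "gripper": 0}
  ]
}}

```text
clock: 4.2
eef_pos: [423.1, -217.8, 118.6]
tool_rot: [-3.14, 0.001, 3.14]
force: [-0.1, -3.3, 5.9]
width: -0.1
gripper_force: 2.8
```

The lever is down at 5.9 N and not yet at its stop. I'll press a little further and hold.

Emit:
{"fn": "step_arm", "kwargs": {
  "plan": [
    {"dx": 0, "dy": 0, "dz": 0.008, "ax": 0, "ay": 0, "az": 0, "gripper": 0},
    {"dx": 0, "dy": 0, "dz": 0.003, "ax": 0, "ay": 0, "az": 0, "gripper": 0},
    {"dx": 0, "dy": 0, "dz": 0, "ax": 0, "ay": 0, "az": 0, "gripper": 0},
    {"dx": 0, "dy": 0, "dz": 0, "ax": 0, "ay": 0, "az": 0, "gripper": 0},
    {"dx": 0, "dy": 0, "dz": 0, "ax": 0, "ay": 0, "az": 0, "gripper": 0},
    {"dx": 0, "dy": 0, "dz": 0, "ax": 0, "ay": 0, "az": 0, "gripper": 0},
    {"dx": 0, "dy": 0, "dz": 0, "ax": 0, "ay": 0, "az": 0, "gripper": 0},
    {"dx": 0, "dy": 0, "dz": 0, "ax": 0, "ay": 0, "az": 0, "gripper": 0},
    {"dx": 0, "dy": 0, "dz": 0, "ax": 0, "ay": 0, "az": 0, "gripper": 0},
    {"dx": 0, "dy": 0, "dz": 0, "ax": 0, "ay": 0, "az": 0, "gripper": 0}
  ]
}}

```text
clock: 5.45
eef_pos: [423.1, -217.6, 115.6]
tool_rot: [-3.141, 0.001, 3.14]
force: [0.6, -2.9, 6.3]
width: -0.0
gripper_force: 2.9
```

```bash
python3 - <<'E'
from cell import ctrl
import cv2,numpy as np
a=ctrl.get_image("top")['color'][170:260,300:440,::-1];b=ctrl.get_image("scene")['color'][190:300,300:450,::-1]
f=lambda i:cv2.resize(i,(400,280),interpolation=cv2.INTER_CUBIC)
cv2.imwrite('pics/p2.png',np.hstack([f(a),f(b)]))
s=ctrl.read_state();print(s['clock'],s['force'],s['eef_pos'])
E
```

```text
5.55 [ 0.24960392 -3.14729495  5.24663843] [ 423.10959391 -217.60200783  115.55397526]
```

View pics/p2.png

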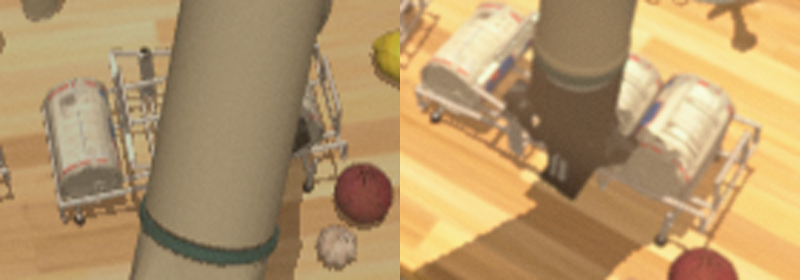

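The lowest tin lies in the outlet bay against the stop (left end in both views), and the other two are held back. I'll let the lever up now, smoothly.

Emit:
{"fn": "step_arm", "kwargs": {
  "plan": [
    {"dx": 0, "dy": 0, "dz": -0.03, "ax": 0, "ay": 0, "az": 0, "gripper": 0},
    {"dx": 0, "dy": 0, "dz": -0.04, "ax": 0, "ay": 0, "az": 0, "gripper": 0},
    {"dx": 0, "dy": 0, "dz": -0.04, "ax": 0, "ay": 0, "az": 0, "gripper": 0},
    {"dx": 0, "dy": 0, "dz": -0.04, "ax": 0, "ay": 0, "az": 0, "gripper": 0},
    {"dx": 0, "dy": 0, "dz": -0.04, "ax": 0, "ay": 0, "az": 0, "gripper": 0},
    {"dx": 0, "dy": 0, "dz": -0.04, "ax": 0, "ay": 0, "az": 0, "gripper": 0},
    {"dx": 0, "dy": 0, "dz": -0.08, "ax": 0, "ay": 0, "az": 0, "gripper": 0},
    {"dx": 0, "dy": 0, "dz": -0.1, "ax": 0, "ay": 0, "az": 0, "gripper": 0},
    {"dx": 0, "dy": 0, "dz": -0.1, "ax": 0, "ay": 0, "az": 0, "gripper": 0},
    {"dx": 0, "dy": 0.15, "dz": 0, "ax": 0, "ay": 0, "az": 0, "gripper": 0},
    {"dx": 0, "dy": 0.17, "dz": 0, "ax": 0, "ay": 0, "az": 0, "gripper": 0},
    {"dx": 0, "dy": 0.17, "dz": 0, "ax": 0, "ay": 0, "az": 0, "gripper": 0},
    {"dx": 0, "dy": 0.17, "dz": 0, "ax": 0, "ay": 0, "az": 0, "gripper": 0},
    {"dx": 0, "dy": 0.17, "dz": 0, "ax": 0, "ay": 0, "az": 0, "gripper": 0},
    {"dx": 0, "dy": 0.17, "dz": 0, "ax": 0, "ay": 0, "az": 0, "gripper": 0},
    {"dx": 0, "dy": 0.17, "dz": 0, "ax": 0, "ay": 0, "az": 0, "gripper": 0},
    {"dx": 0, "dy": 0, "dz": 0, "ax": 0, "ay": 0, "az": 0, "gripper": 0},
    {"dx": 0, "dy": 0, "dz": 0, "ax": 0, "ay": 0, "az": 0, "gripper": 0}
  ]
}}

```text
clock: 7.8
eef_pos: [423.1, 133.0, 268.0]
tool_rot: [-3.14, -0.0, 3.14]
force: [0.3, -0.8, -0.5]
width: 0.2
gripper_force: 0.0
```

```bash
python3 - <<'E'
from cell import ctrl
import cv2,numpy as np
from h import *
t=ctrl.get_image("top");a=t['color'][170:260,300:440,::-1];b=ctrl.get_image("scene")['color'][190:300,300:450,::-1]
f=lambda i:cv2.resize(i,(400,280),interpolation=cv2.INTER_CUBIC)
cv2.imwrite('pics/p3.png',np.hstack([f(a),f(b)]))
for k,c,s in blobs(t,(372,205,396,230),85):print(k,c,dep(t,*c).round())
s=ctrl.read_state();print(s['clock'],s['force'],s['eef_pos'])
E
```

```text
154 [383.04545455 219.29220779] [ 424. -207.  153.]
7.9 [ 0.55224123 -0.69862523 -0.14808234] [423.20371607 132.32624329 268.00921905]
```

View pics/p3.png

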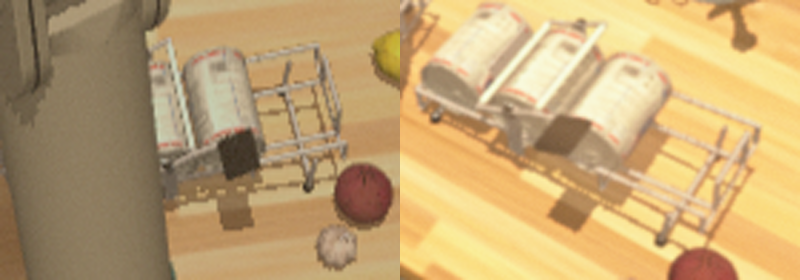

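One tin is at the stop, the next is held at the gate with the third behind it, and the lever is fully back up. I'll hand in.

```bash
python3 -c "
from cell import ctrl
print(ctrl.finish_job())"
```

```text
the job is handed in; nothing more can be done
None
```

The job is done and handed in at about 8 s: one big tin rolled out against the stop, the lever came right back up, and the next tin is held at the gate, with only the lever's tab touched.

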